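# Draw a tea-light carton forward with the stock hook

### The arm

A 7-joint arm with a two-finger parallel gripper is mounted at the origin on a cart in front of the work surface, level with it; the furniture and walls round the work are solid. World frame = base frame: x ahead of the robot, y to its left, z up, the work surface at z = 0. Lengths are in m, angles in rad, forces in N, time in s.
With the tool pointing down it reaches from about 0.4 to 0.85 m from the base axis. Payload 10.4 kg.
Tool frame: the origin (TCP) lies between the finger pads; the fingertips stand 11 mm ahead of it and the grasp point (between the pads) lies 8 mm behind it (tip_reach is the distance from the TCP to the fingertips, in m); z points along the fingers, y is the line along which they close (so a half turn about z gives the same grasp; the last joint's range is limited). The gripper opens to 85 mm and grips with 20 to 120 N. Pads are 22 mm wide; open, the fingers measure 114 mm over their backs; the gripper's body (76 mm by 85 mm) begins 54 mm behind the grasp point. The pads swing forward as they close: fully open they stand 13 mm farther back than shut.
Start: joints at [1.288, 0.332, -0.065, 1.46, 0.022, 1.35, -0.088], TCP at [0.161, -0.604, 0.242] pointing down, gripper open.
Joint ranges: [-2.6, 2.6], [-0.5, 2.12], [-1.47, 1.34], [0.16, 2.42], [-1.27, 4.41], [0.06, 2.06], [-2.6, 2.6]. Speed limits (rad/s): [2.22, 2.22, 2.79, 2.79, 3.14, 3.14, 3.14].

### API

Orientations are given as a unit quaternion [x, y, z, w].
In Python, from workcell import * gives the robot as it stands.
- The arm moves only by the shell command python3 -m inch 'ROWS' [OPENING] [FORCE]. ROWS is JSON, a list of rows, each an object with "slide": the shift along the world's x, y, z in m, a list of three; "yaw": the turn about the world's z in rad. A call has 1 to 20 rows; each row is the pose to reach, as a shift and turn from the pose commanded when the call began; what a row does not reach only later rows make up. A row lasts 1/12 s, in which the tool goes at most 41.7 mm and 7.16 degrees, less where a joint would pass 70% of its speed; a pose out of reach is approached as far as the arm can. A call with a gripper value outside its range is refused whole. OPENING is the closure in counts, from 0 (fully open) to 255 (shut), set as the call begins (- or left out, the last holds). The fingers move at their own pace and stop on an object; FORCE is the grip in N (left out, the last holds). Time passes only in rows, so rows that repeat a pose let the fingers close. It gives the time, the measured TCP pose, the force, the opening and the grip force at its end, in the units of the state.
- get_obs(): the state, without advancing time (a new reading comes with each control period).
- camera(name): name is "scene" or "top" or "wrist"; returns a dict with "frame" (400x640x3 uint8, red, green, blue), "fx", "fy", "cx", "cy" (pixels), "k1" (the pictures are not rectified: a ray, as slopes to the right and down, at radius r is drawn at 1 + k1 r^2 times it, then the intrinsics apply), "extrinsics" (4x4, takes a point from world to camera coordinates). Camera axes: x right, y down, z forward; pixel columns grow to the right and rows downward; lengths in m; the calibration is good to about 2 mm. A picture is of the moment at which its call begins. There is no depth.
- hand_in(): hands the job in; it is judged then, once.
The state is a dict: "clock": time; "joint_pos": joint angles; "joint_velocities": joint speeds; "tau": joint torques, N m; "position": TCP position; "ee_rot": TCP orientation; "ft_force": force on the tool from outside, world axes, zero at the start; "torque": the same for the moment, N m; "grip_width": opening from 0.0 (shut) to 1.0 (fully open); "grasp_force": force on a finger pad.
Only numpy, scipy, OpenCV 4.12 (cv2) and the standard library are available. Lean on these libraries where they do the work, as an engineer would, in place of code of your own. Each camera call takes 0.05 s, during which the arm holds its last target. There are 200 camera calls.

### The job

Pick up the stock hook, reach it under the display shelf, drop its blade behind the front wall of the carton of red tea-lights and drag that carton forward until it is pulled firmly and squarely up against the clear stop board behind the front fence, gently enough not to crease or tip the carton and touching it with nothing but the hook. Then unhook and stand the hook back upright on the table, clear of the shelf. Leave the ivory tea-light carton, the two glasses and the brass cup where they are.

Things in the scene. Friction and masses are not known exactly. Their poses are not given: they have to be found in the camera images.
- riser: Fixed light-wood shelf, two bays side by side, open toward the robot. Origin: table height, inner face of the front fence, mid-width; x into the shelf, y left, z up. Spans x -8 to 185, y -185 to 185 mm. Deck top at z = 8. Walls and divider 10 thick at y = -180, 0, 180, only 48 high where x < 45. Roof board x 45 to 185, z 135 to 150 mm, glasses on it: only the hook goes under.
- fence: Fixed dark steel front fence, 370 mm wide, 8 mm thick, top edge 48 mm above the table; frame as the shelf's. Behind it in each bay a rigid clear (whitish) plastic stop board, 150 mm wide, 6 mm thick, top edge 44 mm above the table, is set by screws from flat on the fence to 18 mm behind it (alike in both bays, not measured: feel for it). A carton is home when its front is on this board.
- red_carton_front (a point): Centre of the outer front face of the carton with three RED tea-lights, 27.5 mm above its underside; in either bay, 50 to 90 mm behind the fence at the start, slightly askew. Front wall 6 mm thick, rim 55 mm above the underside. Behind the wall an empty space, 6 to 40 mm behind the front face, floor 4 mm up; then an insert 28 mm high with the lights on it.
- red_carton: Same loose red carton, 85 (x) x 130 (y) x 55 mm: origin at centre of underside, x into the shelf, z up. 0.3 to 0.7 kg, deck friction unknown. Its card creases if the hook ever bears on it with over 18 N. Firmly home: it leans on the stop board with over 5 N for about half a second; a steady hook pull of about 14 N gives that whatever the friction.
- ivory_carton: The like carton with three IVORY tea-lights in the other bay; origin at the centre of its underside. Leave it.
- hook_handle (a point): Centre of the hook's handle: grip it here. The hook stands loose and upright on the table to the right of the shelf. Dark wooden block 80 mm long (x), 28 mm wide (y), 50 mm high; this point 25 mm above its underside. x points along the shaft to the blade, z up. A level steel shaft, 12 mm wide, runs to the blade, underside 5 mm and top 15 mm above this point.
- hook_tip (a point): Middle of the lower edge of the hook's blade, 150 mm ahead of the handle centre and level with the handle's underside. The blade is a flat upright steel plate 26 mm wide (y), 8 mm thick (pulling face 146 mm ahead of the handle centre), hanging 30 mm below the shaft's underside.
- hook: The whole hook, 0.2 kg; origin at the underside of the handle below its centre, x toward the blade, z up.
- glass_a: Green ribbed tumbler, 70 mm wide, 97 mm high, standing on the shelf's roof; origin at its underside. Leave it.
- glass_b: The other green ribbed tumbler on the roof, same size; origin at its underside. Leave it.
- cup: Open brass tea-light cup, 63 mm wide, 46 mm high, on the table right of the shelf; origin at its underside. Leave it.

How it is judged:
On the way, in this order (a step that is already met when the one before it is completed fails the run):
1. the hook's blade is behind the front wall of the red carton, below its rim, and pulls on it, while the carton is still well back (x of hook_tip in the frame of red_carton between -0.0365 and 0 m and z of hook_tip in the frame of red_carton below 0.045 m and contact force between hook and red_carton above 1 N and x of red_carton_front in the frame of riser above 0.035 m), for 0.1 s.
2. the hook pulls the red carton against the stop board with more than 5 N for 0.3 s (contact force between red_carton and fence above 5 N and contact force between hook and red_carton above 5 N and x of red_carton_front in the frame of riser below 0.028 m), for 0.3 s.
At the end, for the whole second after the job is handed in: The red carton stands level on the deck with its front at the stop board (2 to 28 mm behind the fence, wherever the board is set) and within 2 degrees of parallel to the fence; the hook stands upright on the table (handle centre under 32 mm high), touching neither shelf nor cartons; all at rest (x of red_carton_front in the frame of riser between 0.002 and 0.028 m and angle between the x axis of red_carton and the x axis of riser, either way round below 0.035 rad and angle between red_carton's own z axis and vertical below 0.04 rad and linear speed of each of red_carton, hook below 0.01 m/s and height (world z) of hook_handle below 0.032 m and angle between hook's own z axis and vertical below 0.1 rad and contact force between hook and riser below 0.1 N and contact force between hook and red_carton below 0.1 N and contact force between hook and ivory_carton below 0.1 N).
It fails at once if the hook bears on the red carton with more than 18 N (contact force between hook and red_carton above 18 N).
It fails at once if the robot itself touches the red carton (contact force between the arm and red_carton above 0.5 N).
It fails at once if the fingers touch the red carton (contact force between the fingers and red_carton above 0.5 N).
It fails at once if the red carton is tipped by more than 7 degrees (angle between red_carton's own z axis and vertical above 0.12 rad).
It fails at once if the ivory carton, a glass or the brass cup is moved by more than 15 mm (distance of any of ivory_carton, glass_a, glass_b, cup from where it was at the start of the episode above 0.015 m).
It also fails if it takes over 72 s, if anything falls off the work surface, if the arm or the gripper's body presses on something with over 40 N, if the wrist force passes 120 N, or if a joint passes its speed limit or range.

## Working session

There is one attempt and no reset: what is moved stays moved. The work goes in short steps, Python scripts to look and compute and a shell command to move; the robot and the scene stay as the last step left them, time stands still between calls to the robot, and variables do not carry over. Pictures are saved under pics/ and viewed, at most 12 in all, crops included, and the job is handed in when it is done.

```bash
mkdir -p pics; ls
python3 - <<'E'
from workcell import *
import cv2,json,numpy as np
o=get_obs();print({k:np.round(v,3).tolist() for k,v in o.items()})
for n in("scene","top"):
    c=camera(n);f=c.pop("frame")
    cv2.imwrite(f"pics/{n}0.png",f[:,:,::-1]);json.dump({k:np.array(v).tolist() for k,v in c.items()},open(f"{n}.json","w"));print(n,c)
E
```

```text
pics
{'clock': 0.0, 'joint_pos': [1.288, 0.333, -0.065, 1.461, 0.022, 1.35, -0.088], 'joint_velocities': [0.002, -0.0, 0.0, 0.0, -0.0, 0.002, 0.001], 'tau': [0.001, -62.545, 0.05, -39.162, 0.016, 0.01, 0.0], 'position': [0.16, -0.604, 0.242], 'ee_rot': [0.992, 0.13, -0.0, -0.001], 'ft_force': [0.644, 0.766, -0.232], 'torque': [0.023, 0.014, 0.009], 'grasp_force': 0.0, 'grip_width': 1.002}
scene {'fx': 471.49425354420754, 'fy': 471.49425354420754, 'cx': 323.290244231071, 'cy': 203.22895885863113, 'k1': 0.010631570190924953, 'extrinsics': array([[-0.72250901, -0.69096846, -0.0233091 ,  0.36447418],
       [-0.24842944,  0.29093713, -0.92392554,  0.28491058],
       [ 0.64518489, -0.66175386, -0.38186161,  0.94180069],
       [ 0.        ,  0.        ,  0.        ,  1.        ]])}
top {'fx': 404.21381677541524, 'fy': 404.21381677541524, 'cx': 325.3303067986478, 'cy': 197.5932791487655, 'k1': -0.0433933048818759, 'extrinsics': array([[ 0.00622925, -0.99995362, -0.00734504, -0.07490517],
       [-0.98259429, -0.00475704, -0.1857036 ,  0.56860219],
       [ 0.18566005,  0.00837399, -0.98257835,  0.95455378],
       [ 0.        ,  0.        ,  0.        ,  1.        ]])}
```

View pics/scene0.png

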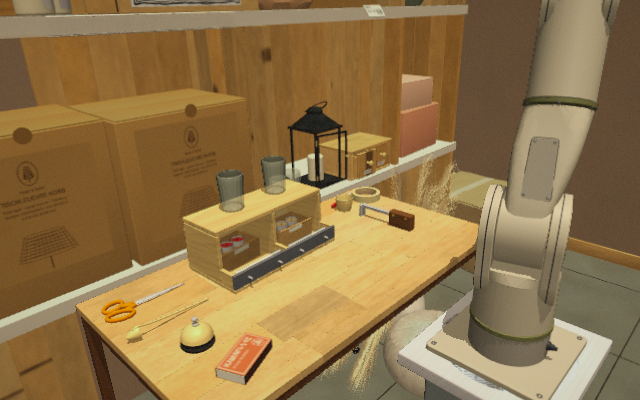

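View pics/top0.png

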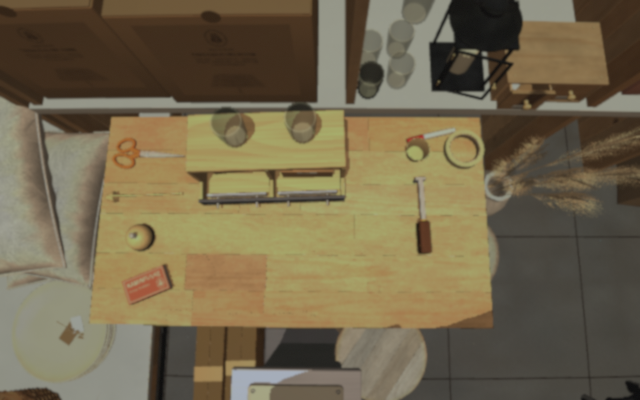

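The red lights are in the left (+y) bay, around scene pixel (235,245). The hook is right of the shelf, handle at top pixel (425,237), blade at (420,180). I'll enlarge both areas.

Run:
```python
import cv2
a=cv2.imread("pics/top0.png")[160:260,190:440];cv2.imwrite("pics/topc.png",cv2.resize(a,None,fx=3.2,fy=3.2,interpolation=cv2.INTER_CUBIC))
a=cv2.imread("pics/scene0.png")[175:295,180:420];cv2.imwrite("pics/scenec.png",cv2.resize(a,None,fx=3.2,fy=3.2,interpolation=cv2.INTER_CUBIC))
```

```text
(no output)
```

View pics/topc.png

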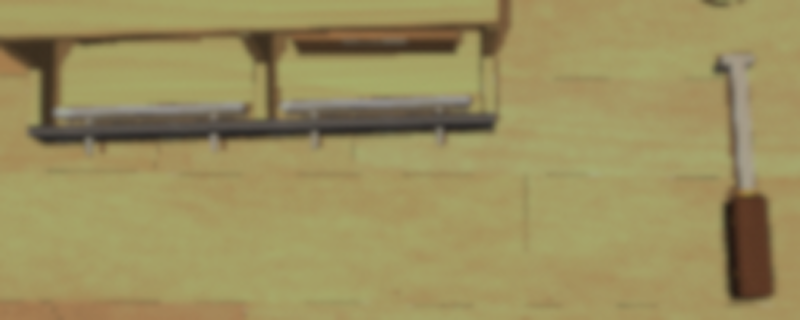

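View pics/scenec.png

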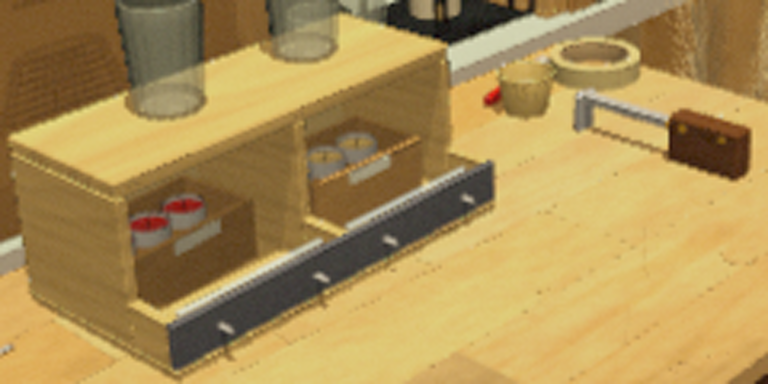

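Fence ends in the top crop are at (30,128) and (494,114). The handle top runs (735..773, 195..298) and the blade is at (735,62). In the scene crop the red carton's front rim ends at (255,197) with its bottom right at (255,245). Next I'll fit the riser, hook and carton poses from these.

```bash
cat > h.py <<'E'
import json,numpy as np
from scipy.optimize import least_squares
def proj(c,P):
    E=np.array(c["extrinsics"]);p=np.asarray(P,float)@E[:3,:3].T+E[:3,3]
    s=p[:,:2]/p[:,2:];s=s*(1+c["k1"]*(s**2).sum(1,keepdims=True))
    return s*[c["fx"],c["fy"]]+[c["cx"],c["cy"]]
def tf(q,L):
    c,s=np.cos(q[2]),np.sin(q[2]);L=np.asarray(L,float)
    return np.c_[q[0]+c*L[:,0]-s*L[:,1],q[1]+s*L[:,0]+c*L[:,1],L[:,2]]
def fit(obs,q0):
    # obs: list of (cam, local pts[m], pixels)
    f=lambda q:np.concatenate([(proj(c,tf(q,L))-np.array(px)).ravel() for c,L,px in obs])
    r=least_squares(f,q0,loss="soft_l1");return r.x,r.fun.reshape(-1,2)
def cam(n):return json.load(open(n+".json"))
def ray(c,px,z):
    "world point at height z on pixel ray"
    f=lambda q:(proj(c,[[q[0],q[1],z]])-np.array(px)).ravel()
    return least_squares(f,[.6,0.]).x
E
python3 - <<'E'
from h import *
T,S=cam("top"),cam("scene")
t=lambda a:[[190+u/3.2,160+v/3.2] for u,v in a]
s=lambda a:[[180+u/3.2,175+v/3.2] for u,v in a]
q,r=fit([(T,[[0,.185,.048],[0,-.185,.048]],t([(30,128),(494,114)])),
 (S,[[-.008,-.185,.048],[-.008,.185,.048],[-.008,.185,0],[.045,.185,.15],[.045,-.185,.15],[.185,.185,.15]],s([(493,163),(170,323),(175,370),(120,187),(447,45),(12,138)]))],[.6,.15,0])
print("riser",q);print(r.round(1).tolist());np.save("riser.npy",q)
h,r=fit([(T,[[.04,-.014,.05],[-.04,-.014,.05],[.15,0,.04]],t([(766,194),(773,296),(736,60)])),
 (S,[[-.04,-.014,.05],[-.04,.014,.05],[.04,.014,.05],[.04,.014,0],[-.04,.014,0]],s([(750,125),(738,131),(672,112),(672,158),(738,177)]))],[.45,-.25,0])
print("hook",h);print(r.round(1).tolist())
R=lambda p:tf([0,0,-q[2]],[[p[0]-q[0],p[1]-q[1],0]])[0,:2].round(4)
for n,p,z in[("rimR",(255,197),.063),("rimL",(140,262),.063),("botR",(255,247),.008),("botL",(148,302),.008),("label",(198,238),.0355),("ivlabel",(370,168),.0355),("ivrimR",(420,138),.063)]:print(n,R(ray(S,s([p]),z)))
for n,p in[("boardL",(60,108)),("boardR",(245,104)),("b2L",(285,102)),("b2R",(470,98))]:print(n,R(ray(T,t([p]),.044)))
E
```

```text
riser [0.57046439 0.0652565  0.03574867]
[[-1.8, -0.6], [0.1, -0.7], [1.3, -0.6], [1.1, 1.3], [1.4, 3.9], [-1.6, -1.2], [1.2, -0.5], [-1.3, -1.1]]
hook [ 0.47325835 -0.31817973  0.03245459]
[[0.4, -0.4], [0.6, 0.3], [0.2, -0.6], [1.8, 0.4], [0.6, 1.5], [-1.2, 0.8], [-1.6, 1.1], [-0.2, 2.2]]
rimR [0.085  0.0224]
rimL [0.0688 0.1552]
botR [0.0981 0.0163]
botL [0.0948 0.1344]
label [0.1074 0.069 ]
ivlabel [ 0.0911 -0.1203]
ivrimR [ 0.0586 -0.1544]
boardL [0.0144 0.1582]
boardR [0.013  0.0112]
b2L [ 0.0136 -0.0205]
b2R [ 0.0123 -0.1665]
```

```bash
python3 -m inch '[{"slide":[0.08,0.07,0],"yaw":-0.06},{"slide":[0.16,0.14,0],"yaw":-0.12},{"slide":[0.24,0.21,0],"yaw":-0.18},{"slide":[0.313,0.286,0],"yaw":-0.229},{"slide":[0.313,0.286,0],"yaw":-0.229},{"slide":[0.313,0.286,0],"yaw":-0.229},{"slide":[0.313,0.286,0],"yaw":-0.229},{"slide":[0.313,0.286,0],"yaw":-0.229},{"slide":[0.313,0.286,0],"yaw":-0.229},{"slide":[0.313,0.286,0],"yaw":-0.229},{"slide":[0.313,0.286,0],"yaw":-0.229},{"slide":[0.313,0.286,0],"yaw":-0.229},{"slide":[0.313,0.286,0],"yaw":-0.229},{"slide":[0.313,0.286,0],"yaw":-0.229}]' 0 60
python3 - <<'E'
from workcell import *
import cv2,json,numpy as np
c=camera("wrist");f=c.pop("frame")
cv2.imwrite("pics/w1.png",f[:,:,::-1]);json.dump({k:np.array(v).tolist() for k,v in c.items()},open("wrist1.json","w"))
from h import *
c=cam("wrist1");h=[.47326,-.31818,.03245]
print(proj(c,tf(h,[[.04,.014,.05],[.04,-.014,.05],[-.04,-.014,.05],[-.04,.014,.05],[.146,0,.04]])).round(0).tolist())
E
```

```text
clock: 1.27
position: [0.4725, -0.3192, 0.242]
ee_rot: [1.0, 0.015, -0.0, 0.0]
ft_force: [-0.3, -0.2, 0.6]
grip_width: 0.999
grasp_force: 0.0
[[310.0, 144.0], [335.0, 144.0], [335.0, 213.0], [311.0, 213.0], [322.0, 38.0]]
```

View pics/w1.png

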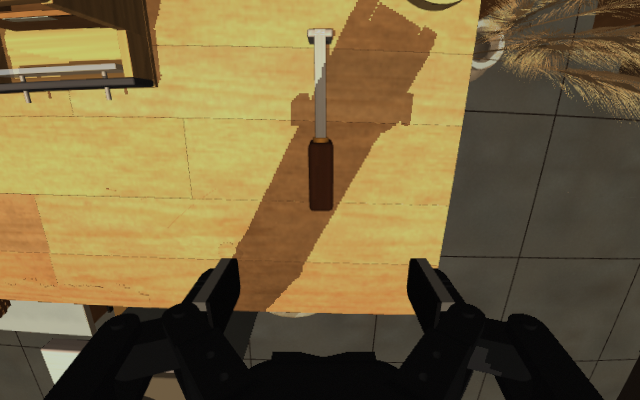

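The handle top spans (309–333, 140–210) and the blade centre is at (320,35). That puts the hook about 4 mm further forward and 2 mm further left than estimated, with the yaw aligned. I'll descend and grip.

```bash
python3 -m inch '[{"slide":[0.0045,0.002,-0.04],"yaw":0},{"slide":[0.0045,0.002,-0.08],"yaw":0},{"slide":[0.0045,0.002,-0.12],"yaw":0},{"slide":[0.0045,0.002,-0.15],"yaw":0},{"slide":[0.0045,0.002,-0.18],"yaw":0},{"slide":[0.0045,0.002,-0.2],"yaw":0},{"slide":[0.0045,0.002,-0.214],"yaw":0},{"slide":[0.0045,0.002,-0.223],"yaw":0},{"slide":[0.0045,0.002,-0.223],"yaw":0},{"slide":[0.0045,0.002,-0.223],"yaw":0}]' 0 100
python3 -m inch '[{"slide":[0,0,0],"yaw":0},{"slide":[0,0,0],"yaw":0},{"slide":[0,0,0],"yaw":0},{"slide":[0,0,0],"yaw":0},{"slide":[0,0,0],"yaw":0},{"slide":[0,0,0],"yaw":0},{"slide":[0,0,0],"yaw":0},{"slide":[0,0,0],"yaw":0},{"slide":[0,0,0],"yaw":0},{"slide":[0,0,0],"yaw":0},{"slide":[0,0,0],"yaw":0},{"slide":[0,0,0],"yaw":0}]' 255 100
```

```text
clock: 2.15
position: [0.4778, -0.3168, 0.0197]
ee_rot: [1.0, 0.015, -0.0, 0.0]
ft_force: [-0.1, 1.0, 0.4]
grip_width: 0.996
grasp_force: 0.0
clock: 3.15
position: [0.4785, -0.3162, 0.02]
ee_rot: [1.0, 0.015, 0.0, 0.0]
ft_force: [-1.0, 0.5, 6.5]
grip_width: 0.315
grasp_force: 98.8
```

```bash
python3 -m inch '[{"slide":[0,0,0.03],"yaw":0},{"slide":[-0.01,0,0.065],"yaw":0},{"slide":[-0.03,0.01,0.09],"yaw":0.004},{"slide":[-0.05,0.04,0.1],"yaw":0.004},{"slide":[-0.06,0.08,0.1],"yaw":0.004},{"slide":[-0.06,0.12,0.1],"yaw":0.004},{"slide":[-0.06,0.16,0.1],"yaw":0.004},{"slide":[-0.06,0.2,0.1],"yaw":0.004},{"slide":[-0.06,0.24,0.1],"yaw":0.004},{"slide":[-0.06,0.28,0.1],"yaw":0.004},{"slide":[-0.06,0.32,0.1],"yaw":0.004},{"slide":[-0.06,0.36,0.1],"yaw":0.004},{"slide":[-0.06,0.4,0.1],"yaw":0.004},{"slide":[-0.06,0.43,0.1],"yaw":0.004},{"slide":[-0.06,0.45,0.1],"yaw":0.004},{"slide":[-0.06,0.46,0.1],"yaw":0.004},{"slide":[-0.06,0.464,0.1],"yaw":0.004},{"slide":[-0.06,0.464,0.1],"yaw":0.004},{"slide":[-0.06,0.464,0.1],"yaw":0.004},{"slide":[-0.06,0.464,0.1],"yaw":0.004}]'
python3 - <<'E'
from workcell import *
import cv2,json,numpy as np
for n in("wrist","scene"):
    c=camera(n);f=c.pop("frame")
    cv2.imwrite(f"pics/{n}2.png",f[:,:,::-1]);json.dump({k:np.array(v).tolist() for k,v in c.items()},open(n+"2.json","w"))
    if n=="wrist":E=c["extrinsics"];print(-E[:3,:3].T@E[:3,3],E[2])
E
```

```text
clock: 4.82
position: [0.4181, 0.1468, 0.1192]
ee_rot: [1.0, 0.017, -0.0, 0.0]
ft_force: [0.6, 1.1, -3.1]
grip_width: 0.316
grasp_force: 98.8
[0.50031177 0.15007362 0.25138891] [-0.31519434 -0.01073896 -0.94896639  0.3978667 ]
```

View pics/wrist2.png

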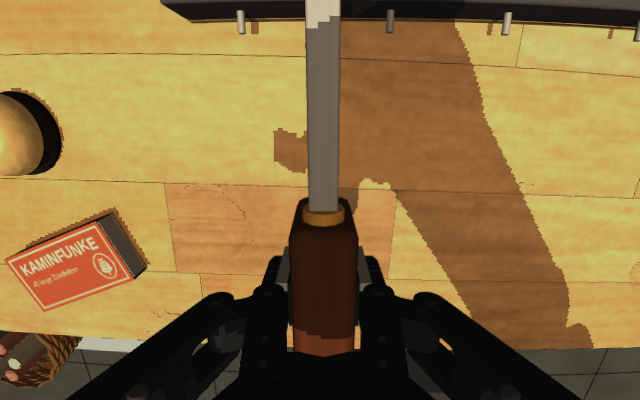

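The handle sits straight in the jaws, with the shaft centred at column 323. The fence's left end is near (165,5), but the bay itself is out of view. I'll enlarge the scene picture around the bay and hook.

Run:
```python
import cv2
a=cv2.imread("pics/scene2.png")[200:280,205:325];a=cv2.resize(a,None,fx=6.5,fy=6.5,interpolation=cv2.INTER_CUBIC)
cv2.imwrite("pics/s2c.png",a);print(a.shape)
```

```text
(520, 780, 3)
```

View pics/s2c.png

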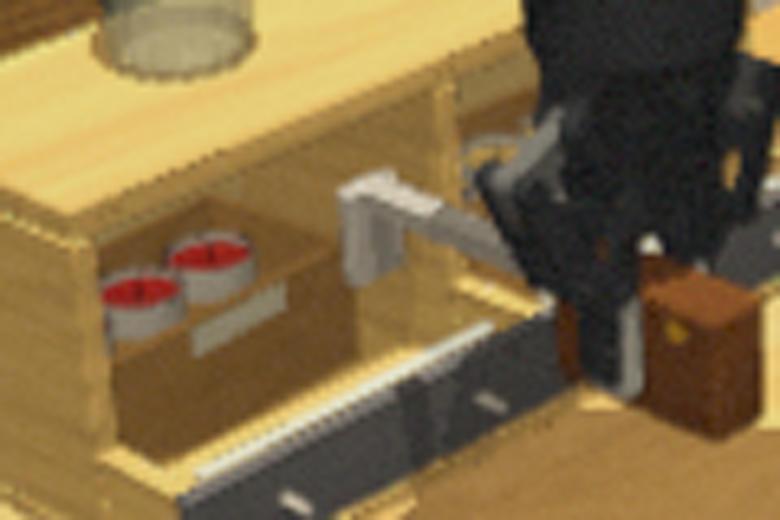

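Crop readings (6.5x scale):
- Carton front: bottom-right corner (357,362), bottom edge through (160,462), top-right corner (352,248)
- Label centre: (240,319)
- Blade's lower edge: (355,285)–(403,255)
- Fence's left top outer corner: (180,495)
- Roof's front-left corner: (70,212)

Run:
```python
from h import *
T,S=cam("top"),cam("scene")
t=lambda a:[[190+u/3.2,160+v/3.2] for u,v in a]
s=lambda a:[[180+u/3.2,175+v/3.2] for u,v in a]
s2=lambda a:[[205+u/6.5,200+v/6.5] for u,v in a]
W=cam("wrist2")
q,r=fit([(T,[[0,.185,.048],[0,-.185,.048]],t([(30,128),(494,114)])),
 (S,[[-.008,-.185,.048],[-.008,.185,0],[.045,-.185,.15],[.185,.185,.15]],s([(493,163),(175,370),(447,45),(12,138)])),
 (S,[[-.008,.185,.048],[.045,.185,.15]],s2([(180,495),(70,212)])),
 (W,[[-.008,.185,.048]],[[165,2]])],[.6,.15,0])
print("riser",q);print(r.round(1).tolist());np.save("riser.npy",q)
R=lambda p,q=q:tf([0,0,-q[2]],[[p[0]-q[0],p[1]-q[1],0]])[0,:2].round(4)
# carton local: front face centre origin
for w in(0,1):
    obs=[(S,[[0,-.065,.008],[0,-.065,.063]],s2([(357,362),(352,248)]))]
    if w: obs.append((S,[[0,0,.048]],s2([(240,319)])))
    c,r=fit(obs,[.65,.15,.03]);print(c,R(c),c[2]-q[2],r.round(1).tolist())
for p in[(357,362),(160,462),(250,418)]:print("bottom",R(ray(S,s2([p]),.008)))
print("topR",R(ray(S,s2([(352,248)]),.063)),"boardtop L,R",R(ray(S,s2([(198,478)]),.044)),R(ray(S,s2([(490,325)]),.044)))
hk=[.4181-.0015,.1468,.034];b=tf(hk,[[.146,.013,.1],[.146,-.013,.1],[.04,0,.15]])
print("blade pred",((proj(S,b[:2])-[205,200])*6.5).round(),"handle front top in wrist",proj(W,b[2:]).round())
```

```text
riser [0.57203362 0.06394619 0.03264507]
[[-1.2, -1.5], [0.6, -1.1], [1.3, -0.8], [1.3, 3.3], [1.3, -0.8], [-1.1, -1.6], [1.4, 0.5], [0.1, -0.8], [-0.5, 0.0]]
[0.64482628 0.16240747 0.07906108] [0.076 0.096] 0.046416013847429986 [[0.4, 0.2], [-0.4, -0.2]]
[0.64660663 0.15963387 0.08723074] [0.0777 0.0932] 0.054585674708138056 [[0.6, -0.4], [-0.1, -0.8], [-0.4, 2.4]]
bottom [0.0807 0.031 ]
bottom [0.079  0.1358]
bottom [0.0787 0.0903]
topR [0.0772 0.0314] boardtop L,R [0.0067 0.1698] [0.0102 0.0176]
blade pred [[351. 288.]
 [402. 264.]] handle front top in wrist [[324. 228.]]
```

The carton front is about 79 mm behind the fence, centred near y=93 mm and slightly askew. The hook offset checks out. I'll reach in over the wall at tip z≈80 mm, then lower to 52 mm.

```bash
python3 -m inch '[{"slide":[0,0.004,-0.01],"yaw":0},{"slide":[0,0.0075,-0.0205],"yaw":0},{"slide":[0.02,0.0075,-0.0205],"yaw":0},{"slide":[0.04,0.0075,-0.0205],"yaw":0},{"slide":[0.06,0.0075,-0.0205],"yaw":0},{"slide":[0.08,0.0075,-0.0205],"yaw":0},{"slide":[0.095,0.0075,-0.0205],"yaw":0},{"slide":[0.1015,0.0075,-0.0205],"yaw":0},{"slide":[0.1015,0.0075,-0.0205],"yaw":0},{"slide":[0.1015,0.0075,-0.0205],"yaw":0},{"slide":[0.1015,0.0075,-0.0205],"yaw":0}]'
python3 - <<'E'
from workcell import *
import cv2
f=camera("scene")["frame"][200:280,205:325,::-1]
cv2.imwrite("pics/s3c.png",cv2.resize(f,None,fx=6.5,fy=6.5,interpolation=cv2.INTER_CUBIC))
E
```

```text
clock: 5.83
position: [0.5184, 0.1558, 0.0984]
ee_rot: [1.0, 0.018, -0.0, 0.0]
ft_force: [-0.3, 0.4, -1.6]
grip_width: 0.315
grasp_force: 98.8
```

View pics/s3c.png

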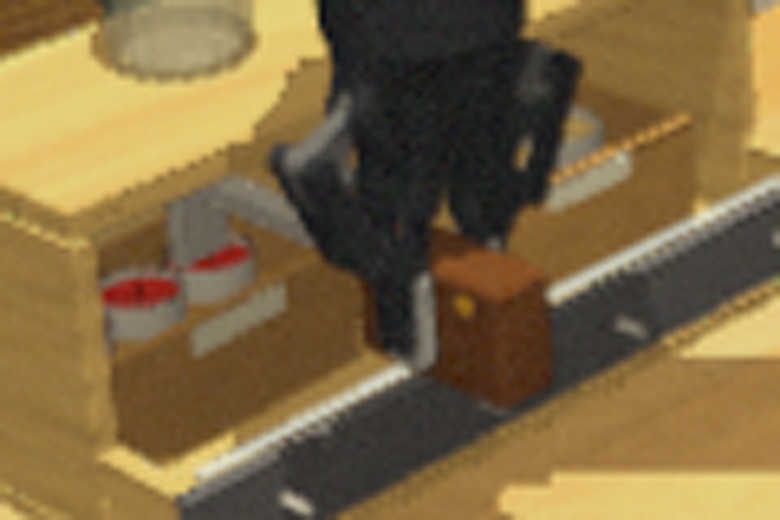

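The blade's lower edge runs (180,265)–(228,240), just above the middle light's front and behind the front wall. I'll check that against the prediction and lower it.

```bash
python3 - <<'E'
from h import *
S=cam("scene")
hk=[.5184-.0015,.1558,.036];b=tf(hk,[[.146,.013,.0787],[.146,-.013,.0787]])
print("blade pred",((proj(S,b)-[205,200])*6.5).round().tolist())
q=np.load("riser.npy");p=tf(hk,[[.15,0,0]])[0];print(tf([0,0,-q[2]],[[p[0]-q[0],p[1]-q[1],0]]))
E
python3 -m inch '[{"slide":[0,0,-0.007],"yaw":0},{"slide":[0,0,-0.014],"yaw":0},{"slide":[0,0,-0.02],"yaw":0},{"slide":[0,0,-0.026],"yaw":0},{"slide":[0,0,-0.026],"yaw":0}]'
```

```text
blade pred [[177.0, 267.0], [228.0, 244.0]]
[[0.09789295 0.09410763 0.        ]]
clock: 6.3
position: [0.5186, 0.1551, 0.0712]
ee_rot: [1.0, 0.017, -0.001, 0.0]
ft_force: [-0.4, 0.2, -2.0]
grip_width: 0.319
grasp_force: 98.8
```

No contact, so the blade is in the empty space. I'll creep forward and lower to tip z≈41 mm.

```bash
python3 -m inch '[{"slide":[-0.002,0,0],"yaw":0},{"slide":[-0.004,0,0],"yaw":0},{"slide":[-0.004,0,-0.004],"yaw":0},{"slide":[-0.004,0,-0.008],"yaw":0},{"slide":[-0.004,0,-0.011],"yaw":0},{"slide":[-0.004,0,-0.011],"yaw":0}]'
python3 -m inch '[{"slide":[-0.001,0,0],"yaw":0},{"slide":[-0.002,0,0],"yaw":0},{"slide":[-0.003,0,0],"yaw":0},{"slide":[-0.004,0,0],"yaw":0},{"slide":[-0.004,0,0],"yaw":0}]'
```

```text
clock: 6.8
position: [0.5152, 0.1553, 0.061]
ee_rot: [1.0, 0.017, -0.0, 0.0]
ft_force: [0.2, -0.2, -1.8]
grip_width: 0.322
grasp_force: 98.8
clock: 7.22
position: [0.5114, 0.1555, 0.0619]
ee_rot: [1.0, 0.017, 0.0, 0.0]
ft_force: [0.2, -0.2, -1.7]
grip_width: 0.313
grasp_force: 98.8
```

```bash
python3 -m inch '[{"slide":[-0.0007,0,0],"yaw":0},{"slide":[-0.0014,0,0],"yaw":0},{"slide":[-0.002,0,0],"yaw":0},{"slide":[-0.002,0,0],"yaw":0}]'
python3 -m inch '[{"slide":[-0.0007,0,0],"yaw":0},{"slide":[-0.0014,0,0],"yaw":0},{"slide":[-0.002,0,0],"yaw":0},{"slide":[-0.002,0,0],"yaw":0}]'
python3 -m inch '[{"slide":[-0.0007,0,0],"yaw":0},{"slide":[-0.0014,0,0],"yaw":0},{"slide":[-0.002,0,0],"yaw":0},{"slide":[-0.002,0,0],"yaw":0}]'
```

```text
clock: 7.55
position: [0.5097, 0.1555, 0.062]
ee_rot: [1.0, 0.017, 0.0, -0.0]
ft_force: [2.1, 0.6, -1.6]
grip_width: 0.316
grasp_force: 98.7
clock: 7.88
position: [0.5076, 0.1555, 0.0619]
ee_rot: [1.0, 0.017, 0.0, 0.0]
ft_force: [1.8, -0.0, -1.5]
grip_width: 0.316
grasp_force: 98.7
clock: 8.22
position: [0.5055, 0.1555, 0.0619]
ee_rot: [1.0, 0.017, 0.0, 0.0]
ft_force: [2.3, 0.2, -3.1]
grip_width: 0.316
grasp_force: 98.7
```

Contact came at the expected spot and the carton is sliding at about 2 N. I'll drag it 40 mm.

```bash
python3 -m inch '[{"slide":[-0.001,0,0],"yaw":0},{"slide":[-0.002,0,0],"yaw":0},{"slide":[-0.004,0,0],"yaw":0},{"slide":[-0.006,0,0],"yaw":0},{"slide":[-0.008,0,0],"yaw":0},{"slide":[-0.01,0,0],"yaw":0},{"slide":[-0.012,0,0],"yaw":0},{"slide":[-0.014,0,0],"yaw":0},{"slide":[-0.016,-0.001,0],"yaw":0},{"slide":[-0.018,-0.001,0],"yaw":0},{"slide":[-0.02,-0.001,0],"yaw":0},{"slide":[-0.022,-0.001,0],"yaw":0},{"slide":[-0.024,-0.001,0],"yaw":0},{"slide":[-0.026,-0.001,0],"yaw":0},{"slide":[-0.028,-0.001,0],"yaw":0},{"slide":[-0.03,-0.001,0],"yaw":0},{"slide":[-0.032,-0.001,0],"yaw":0},{"slide":[-0.034,-0.001,0],"yaw":0},{"slide":[-0.036,-0.001,0],"yaw":0},{"slide":[-0.038,-0.001,0],"yaw":0}]'
python3 -m inch '[{"slide":[-0.001,0,0],"yaw":0},{"slide":[-0.002,0,0],"yaw":0},{"slide":[-0.003,0,0],"yaw":0},{"slide":[-0.004,0,0],"yaw":0},{"slide":[-0.005,0,0],"yaw":0},{"slide":[-0.006,0,0],"yaw":0},{"slide":[-0.007,0,0],"yaw":0},{"slide":[-0.008,0,0],"yaw":0}]'
```

```text
clock: 9.88
position: [0.4674, 0.1545, 0.0618]
ee_rot: [1.0, 0.017, 0.0, 0.0]
ft_force: [3.0, 0.0, -1.9]
grip_width: 0.314
grasp_force: 98.7
clock: 10.55
position: [0.4595, 0.1545, 0.0618]
ee_rot: [1.0, 0.017, 0.0, 0.0]
ft_force: [2.2, 0.6, -1.0]
grip_width: 0.313
grasp_force: 98.7
```

```bash
for i in 1; do :; done
python3 -m inch '[{"slide":[-0.0007,0,0],"yaw":0},{"slide":[-0.0014,0,0],"yaw":0},{"slide":[-0.002,0,0],"yaw":0},{"slide":[-0.0025,0,0],"yaw":0},{"slide":[-0.003,0,0],"yaw":0}]'
python3 -m inch '[{"slide":[-0.0007,0,0],"yaw":0},{"slide":[-0.0014,0,0],"yaw":0},{"slide":[-0.002,0,0],"yaw":0},{"slide":[-0.0025,0,0],"yaw":0},{"slide":[-0.003,0,0],"yaw":0}]'
```

```text
clock: 10.97
position: [0.4565, 0.1544, 0.0618]
ee_rot: [1.0, 0.017, 0.0, 0.0]
ft_force: [2.0, 0.3, -0.8]
grip_width: 0.316
grasp_force: 98.7
clock: 11.38
position: [0.4535, 0.1545, 0.0618]
ee_rot: [1.0, 0.017, 0.0, 0.0]
ft_force: [2.6, 0.6, -2.0]
grip_width: 0.316
grasp_force: 98.7
```

```bash
python3 -m inch '[{"slide":[-0.0005,0,0],"yaw":0},{"slide":[-0.001,0,0],"yaw":0},{"slide":[-0.0015,0,0],"yaw":0},{"slide":[-0.002,0,0],"yaw":0}]'
```

```text
clock: 11.72
position: [0.4515, 0.1545, 0.0618]
ee_rot: [1.0, 0.017, 0.0, 0.0]
ft_force: [3.2, 0.9, -1.1]
grip_width: 0.316
grasp_force: 98.7
```

```bash
python3 -m inch '[{"slide":[-0.0005,0,0],"yaw":0},{"slide":[-0.001,0,0],"yaw":0},{"slide":[-0.0015,0,0],"yaw":0},{"slide":[-0.002,0,0],"yaw":0}]'
```

```text
clock: 12.05
position: [0.4495, 0.1545, 0.0619]
ee_rot: [1.0, 0.017, 0.0, 0.0]
ft_force: [2.6, -0.5, -2.0]
grip_width: 0.314
grasp_force: 98.7
```

```bash
python3 -m inch '[{"slide":[-0.0005,0,0],"yaw":0},{"slide":[-0.001,0,0],"yaw":0},{"slide":[-0.0015,0,0],"yaw":0}]'
```

```text
clock: 12.3
position: [0.448, 0.1544, 0.0618]
ee_rot: [1.0, 0.017, 0.0, 0.0]
ft_force: [2.0, -0.9, -1.4]
grip_width: 0.32
grasp_force: 98.7
```

```bash
python3 -m inch '[{"slide":[-0.0005,0,0],"yaw":0},{"slide":[-0.001,0,0],"yaw":0}]'
```

```text
clock: 12.47
position: [0.447, 0.1545, 0.0619]
ee_rot: [1.0, 0.017, 0.0, 0.0]
ft_force: [2.5, 0.4, -2.8]
grip_width: 0.312
grasp_force: 98.7
```

```bash
python3 -m inch '[{"slide":[-0.0003,0,0],"yaw":0},{"slide":[-0.0006,0,0],"yaw":0},{"slide":[-0.0009,0,0],"yaw":0},{"slide":[-0.0012,0,0],"yaw":0}]'
```

```text
clock: 12.8
position: [0.4467, 0.1545, 0.0621]
ee_rot: [1.0, 0.017, 0.001, -0.0]
ft_force: [8.0, 0.6, -4.3]
grip_width: 0.321
grasp_force: 98.5
```

The board is felt, with force up to 8 N. I'll press in small steps.

```bash
python3 -m inch '[{"slide":[-0.0002,0,0],"yaw":0},{"slide":[-0.0004,0,0],"yaw":0},{"slide":[-0.0004,0,0],"yaw":0}]'
```

```text
clock: 13.05
position: [0.4467, 0.1545, 0.0621]
ee_rot: [1.0, 0.017, 0.001, -0.0]
ft_force: [9.9, 1.9, -5.6]
grip_width: 0.314
grasp_force: 98.6
```

```bash
python3 -m inch '[{"slide":[-0.0002,0,0],"yaw":0},{"slide":[-0.0004,0,0],"yaw":0},{"slide":[-0.0004,0,0],"yaw":0},{"slide":[-0.0004,0,0],"yaw":0}]'
```

```text
clock: 13.38
position: [0.4467, 0.1545, 0.0622]
ee_rot: [1.0, 0.017, 0.002, -0.0]
ft_force: [11.2, 0.4, -6.6]
grip_width: 0.317
grasp_force: 98.7
```

```bash
python3 -m inch '[{"slide":[-0.0002,0,0],"yaw":0},{"slide":[-0.0004,0,0],"yaw":0},{"slide":[-0.0005,0,0],"yaw":0},{"slide":[-0.0005,0,0],"yaw":0},{"slide":[-0.0005,0,0],"yaw":0},{"slide":[-0.0005,0,0],"yaw":0},{"slide":[-0.0005,0,0],"yaw":0},{"slide":[-0.0005,0,0],"yaw":0},{"slide":[-0.0005,0,0],"yaw":0},{"slide":[-0.0005,0,0],"yaw":0},{"slide":[-0.0005,0,0],"yaw":0},{"slide":[-0.0005,0,0],"yaw":0}]'
python3 - <<'E'
from workcell import *
import cv2
f=camera("scene")["frame"][200:280,205:325,::-1]
cv2.imwrite("pics/s4c.png",cv2.resize(f,None,fx=6.5,fy=6.5,interpolation=cv2.INTER_CUBIC))
E
```

```text
clock: 14.38
position: [0.4467, 0.1545, 0.0623]
ee_rot: [1.0, 0.017, 0.002, -0.001]
ft_force: [14.9, 1.3, -9.0]
grip_width: 0.315
grasp_force: 98.8
```

View pics/s4c.png

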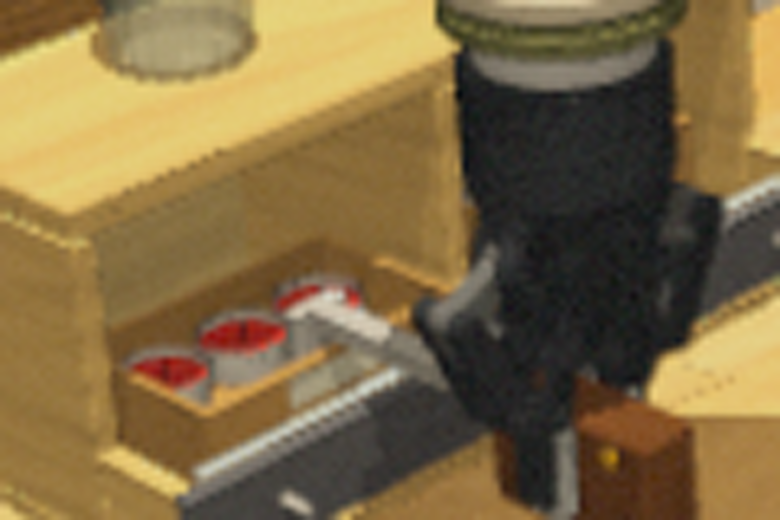

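The carton is at the board, its rim line (210,415)–(330,350) running parallel to the board's top edge (200,475)–(395,372). The pull has held at about 15 N, so I'll check squareness numerically and ease off.

```bash
python3 -m inch '[{"slide":[0.0005,0,0],"yaw":0},{"slide":[0.001,0,0],"yaw":0},{"slide":[0.002,0,0],"yaw":0},{"slide":[0.003,0,0],"yaw":0},{"slide":[0.005,0,0],"yaw":0},{"slide":[0.007,0,0],"yaw":0},{"slide":[0.009,0,0],"yaw":0},{"slide":[0.009,0,0],"yaw":0}]'
python3 - <<'E'
from h import *
S=cam("scene");q=np.load("riser.npy")
s2=lambda a:[[205+u/6.5,200+v/6.5] for u,v in a]
R=lambda p:tf([0,0,-q[2]],[[p[0]-q[0],p[1]-q[1],0]])[0,:2].round(4)
for p,z in[((210,415),.063),((330,350),.063),((200,475),.044),((395,372),.044)]:print(R(ray(S,s2([p]),z)))
E
```

```text
clock: 15.1
position: [0.4538, 0.1544, 0.0618]
ee_rot: [1.0, 0.017, -0.0, 0.0]
ft_force: [-1.0, -0.0, -1.5]
grip_width: 0.315
grasp_force: 99.2
[0.0127 0.1571]
[0.0166 0.0952]
[0.0078 0.1679]
[0.0107 0.0686]
```

```bash
python3 -m inch '[{"slide":[0,0,0.006],"yaw":0},{"slide":[0,0,0.014],"yaw":0},{"slide":[0,0,0.024],"yaw":0},{"slide":[0,0,0.034],"yaw":0},{"slide":[0,0,0.044],"yaw":0},{"slide":[0,0,0.044],"yaw":0},{"slide":[-0.008,0,0.046],"yaw":0},{"slide":[-0.018,0,0.06],"yaw":0},{"slide":[-0.028,0,0.075],"yaw":0},{"slide":[-0.035,-0.005,0.085],"yaw":0},{"slide":[-0.035,-0.03,0.085],"yaw":0},{"slide":[-0.035,-0.07,0.085],"yaw":0},{"slide":[-0.035,-0.11,0.085],"yaw":0},{"slide":[-0.035,-0.15,0.085],"yaw":0},{"slide":[-0.035,-0.19,0.085],"yaw":0},{"slide":[-0.035,-0.23,0.085],"yaw":0},{"slide":[-0.035,-0.27,0.085],"yaw":0},{"slide":[-0.035,-0.3,0.085],"yaw":0},{"slide":[-0.035,-0.32,0.085],"yaw":0},{"slide":[-0.035,-0.32,0.085],"yaw":0}]'
python3 - <<'E'
from workcell import *
import cv2,numpy as np
a=camera("scene")["frame"][200:280,205:325,::-1]
b=camera("top")["frame"][160:260,190:440,::-1]
a=cv2.resize(a,None,fx=5,fy=5,interpolation=cv2.INTER_CUBIC);b=cv2.resize(b[15:57,:110],(600,230),interpolation=cv2.INTER_CUBIC)
o=np.zeros((600,600,3),np.uint8);o[:400,:600]=a[:400,:600];o[400:,:]=b[:200]
cv2.imwrite("pics/chk.png",o)
E
```

```text
clock: 16.77
position: [0.4171, -0.1695, 0.1463]
ee_rot: [1.0, 0.014, -0.0, 0.0]
ft_force: [-0.6, 0.1, -1.5]
grip_width: 0.316
grasp_force: 99.2
```

View pics/chk.png

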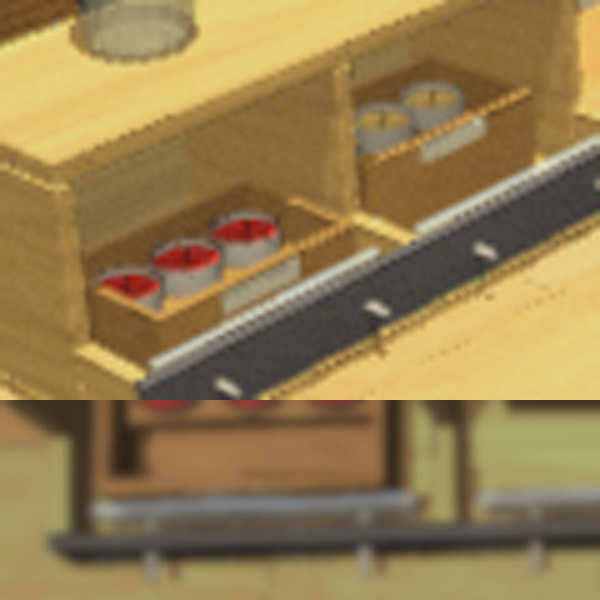

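The red carton's front rim (90,497)–(385,490) in the top view is parallel to the board and fence, and the carton is level. Next I'll return the hook to its spot.

```bash
python3 -m inch '[{"slide":[0,-0.03,0],"yaw":0},{"slide":[0.01,-0.07,0],"yaw":0},{"slide":[0.02,-0.11,0],"yaw":0},{"slide":[0.04,-0.14,0],"yaw":0},{"slide":[0.06,-0.15,-0.01],"yaw":0},{"slide":[0.06,-0.15,-0.045],"yaw":0},{"slide":[0.06,-0.15,-0.075],"yaw":0},{"slide":[0.06,-0.15,-0.1],"yaw":0},{"slide":[0.06,-0.15,-0.115],"yaw":0},{"slide":[0.06,-0.15,-0.12],"yaw":0},{"slide":[0.06,-0.15,-0.12],"yaw":0},{"slide":[0.06,-0.15,-0.12],"yaw":0}]'
```

```text
clock: 17.87
position: [0.4794, -0.3148, 0.0277]
ee_rot: [1.0, 0.018, 0.0, 0.0]
ft_force: [0.4, -0.5, -0.6]
grip_width: 0.316
grasp_force: 99.4
```

```bash
python3 -m inch '[{"slide":[0,0,-0.002],"yaw":0},{"slide":[0,0,-0.004],"yaw":0},{"slide":[0,0,-0.006],"yaw":0},{"slide":[0,0,-0.0075],"yaw":0},{"slide":[0,0,-0.0075],"yaw":0},{"slide":[0,0,-0.0075],"yaw":0}]'
```

```text
clock: 18.37
position: [0.4788, -0.3157, 0.02]
ee_rot: [1.0, 0.017, 0.0, 0.0]
ft_force: [-3.2, 0.8, 6.2]
grip_width: 0.319
grasp_force: 99.9
```

The hook is on the table. I'll release and rise straight up.

```bash
python3 -m inch '[{"slide":[0,0,0],"yaw":0},{"slide":[0,0,0],"yaw":0},{"slide":[0,0,0],"yaw":0},{"slide":[0,0,0],"yaw":0},{"slide":[0,0,0],"yaw":0},{"slide":[0,0,0],"yaw":0},{"slide":[0,0,0],"yaw":0},{"slide":[0,0,0],"yaw":0},{"slide":[0,0,0],"yaw":0},{"slide":[0,0,0],"yaw":0},{"slide":[0,0,0],"yaw":0}]' 0
python3 -m inch '[{"slide":[0,0,0.01],"yaw":0},{"slide":[0,0,0.03],"yaw":0},{"slide":[0,0,0.06],"yaw":0},{"slide":[0,0,0.1],"yaw":0},{"slide":[0,0,0.14],"yaw":0},{"slide":[0,0,0.18],"yaw":0},{"slide":[0,0,0.22],"yaw":0},{"slide":[0,0,0.22],"yaw":0},{"slide":[0,0,0.22],"yaw":0},{"slide":[0,0,0.22],"yaw":0}]' 0
python3 - <<'E'
from workcell import *
import cv2
cv2.imwrite("pics/w5.png",camera("wrist")["frame"][:,:,::-1])
E
```

```text
clock: 19.28
position: [0.4786, -0.3155, 0.0193]
ee_rot: [1.0, 0.017, 0.0, 0.0]
ft_force: [-0.3, 0.6, 0.5]
grip_width: 1.001
grasp_force: 0.0
clock: 20.12
position: [0.4784, -0.3154, 0.2395]
ee_rot: [1.0, 0.017, 0.0, 0.0]
ft_force: [-0.2, -0.5, -0.2]
grip_width: 1.0
grasp_force: 0.0
```

View pics/w5.png

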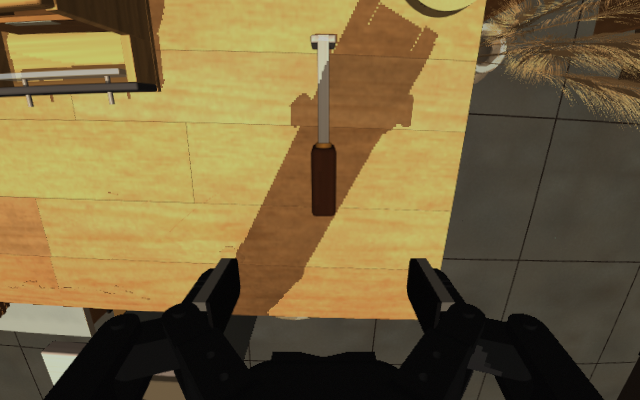

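The hook stands upright, handle (312–335, 145–215) and blade (323,41), clear of the shelf. I'll hand in.

```bash
python3 -c "
from workcell import *
print(hand_in())"
```

```text
the job is handed in; nothing more can be done
None
```

The job is handed in, though no verdict came back: the red carton is square against the stop board after about 1 s of 11–15 N measured pull, and the hook stands upright on the table, clear of the shelf.

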